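# Trace the wavy template edge

## Task

Take the rubber-necked tracer by its handle, set its steel foot low against the wavy edge of the plywood template at the end with the hanging hole, and run it along the whole wavy edge to the other end, keeping the foot pressed against the edge around the curves. Leave the tracer standing upright on the wooden panel at that far end, beside the edge, and do not knock over or shift the turned spindle.

Things in the scene. Friction and masses are not known exactly. Their poses are not given: they have to be found in the camera images.
- tracer: Loose marking tool, 88 mm tall, 250 g, standing upright on the panel: round light-wood handle, short black rubber neck, steel foot. Origin: centre of its underside, fixed to the handle; z up. Handle 28 mm in diameter from 30 to 66 mm above the origin (grip here from above), 32 mm at 76 mm. An all-wood spindle and a white bottle, also standing there, are not it.
- tracer_foot (a point): Centre of the underside of the tracer's foot, a steel disc 36 mm in diameter, 15 mm high; at the tracer's origin when the neck is relaxed. The rubber neck (15 to 30 mm up) lets the foot shift up to 12 mm sideways either way against the handle, as a spring of about 0.25 N per mm; it does not give vertically.
- template: Fixed plywood, 18 mm thick, on the panel (panel top at z = 18 mm). Origin on its underside; 210 mm along y. Back edge straight at x = -45; front edge (+x, away from the robot) wavy: x = 30 + 16 sin(2 pi y/200), mm, upright. Dark hanging hole, 24 mm wide, at (-18, +80): trace from this +y end to the -y end. Another template, straight-edged with the same hole, is not used.
- spindle: Bystander: a loose turned wooden spindle, all light wood, 92 mm tall, 38 mm base, standing upright on the panel. Origin: centre of its underside.
Mind the look-alikes: they are no part of the job. Leave any pink or turquoise look-alike of the tracer alone.

How it is judged:
By the outcome, as a careful person would: the job done as asked, in the order asked, and still so for the second after the job is handed in, with the robot touching nothing.
It also fails if it takes over 58 s, if anything falls off the work surface, if the arm or the gripper's body presses on something with over 40 N, if the wrist force passes 120 N, or if a joint passes its speed limit or range.

## Robot

A 6-joint arm with a two-finger parallel gripper is mounted at the origin on the work surface. World frame = base frame: x ahead of the robot, y to its left, z up, the work surface at z = 0. Lengths are in m, angles in rad, forces in N, time in s.
With the tool pointing down it reaches from about 0.375 to 0.825 m from the base axis. Payload 5.5 kg.
Tool frame: the origin (TCP) lies midway between the tips of the shut fingers; the grasp point (between the pads) lies 19 mm behind it; z points along the fingers, x is the direction in which the jaws open and shut, and the axes are right-handed (so a half turn about z gives the same grasp; the last joint's range is limited). The gripper opens to 85 mm and grips with 20 to 120 N. Pads are 22 mm wide; open, the fingers measure 114 mm over their backs; the gripper's body (76 mm by 85 mm) begins 54 mm behind the grasp point. The pads swing forward as they close: fully open they stand 13 mm farther back than shut.
Start: joints at [1.213, 0.314, -0.047, 1.21, 0, 1.571], TCP at [0.21, 0.562, 0.231] pointing down, gripper open.
Joint ranges: [-2.67, 2.67], [-0.69, 1.73], [-1.03, 1.25], [-2.08, 2.16], [-1.42, 1.45], [-3.14, 3.14]. Speed limits (rad/s): [2.39, 2.39, 3.01, 3.14, 3.14, 3.14].

## Interface

Orientations are given as a rotation vector (axis times angle).
In Python, from bench import robot, vision gives the robot as it stands. The module is installed in compiled form; this text tells all that it offers.
- The arm moves only by the tool drive_tool, never from a script. Its arguments are lists of equal length, an entry for each row: "claw": the closure, from 0 (fully open) to 1 (shut); "delta_pos": the shift along the world's x, y, z each as a share of 0.025 m, from -1 to 1, a list of three; "rotation": the turn, a rotation vector about the world's x, y, z each as a share of 90 degrees, from -1 to 1, a list of three. In form: {"claw": [claw, ...], "delta_pos": [[tx, ty, tz], ...], "rotation": [[wx, wy, wz], ...]}. A call has 1 to 5 rows; each row shifts and turns the commanded pose from where the row before left it; what a row does not reach is not made up. A row lasts 1/12 s, in which the tool goes at most 41.7 mm and 7.16 degrees, less where a joint would pass 70% of its speed; a pose out of reach is approached as far as the arm can. A call with a number of a shift or a turn outside -1 to 1 is refused whole. A call with a gripper value outside its range is refused whole. The fingers move at their own pace and stop on an object; "force" is the grip in N (left out, the last holds). Time passes only in rows, so rows that do not move let the fingers close. It gives the time, the measured TCP pose, the force and the opening at its end, in the units of the state.
- robot.get_obs(): the state, without advancing time (a new reading comes with each control period).
- vision.get_image(name): name is "scene" or "top" or "wrist"; returns the picture (384x512x3 uint8, red, green, blue); there is no depth.
- vision.camera_model(name): a dict with "fx", "fy", "cx", "cy" (pixels), "k1" (the pictures are not rectified: a ray, as slopes to the right and down, at radius r is drawn at 1 + k1 r^2 times it, then the intrinsics apply), "camera_from_world" (4x4, takes a point from world to camera coordinates). Camera axes: x right, y down, z forward; pixel columns grow to the right and rows downward; lengths in m; the calibration is good to about 2 mm. A picture is of the moment at which its call begins: read the wrist's pose just before it. camera_model takes no time and is no camera call; for the wrist camera it gives the pose at the moment of the call.
- robot.finish_job(): hands the job in, once; it reports no verdict.
The state is a dict: "time": time; "joints": joint angles; "dq": joint speeds; "effort": joint torques, N m; "eef_pos": TCP position; "tcp_rot": TCP orientation; "force": force on the tool from outside, world axes, zero at the start; "wrist_torque": the same for the moment, N m; "finger_gap": finger opening in m.
Only numpy, scipy, OpenCV 4.12 (cv2) and the standard library are available. Lean on these libraries where they do the work, as an engineer would, in place of code of your own. Each camera call takes 0.05 s, during which the arm holds its last target. There are 200 camera calls.

## Working session

There is one attempt and no reset: what is moved stays moved. The work goes in short steps, Python scripts to look and compute and a tool call to move; the robot and the scene stay as the last step left them, time stands still between calls to the robot, and variables do not carry over. Pictures are saved under pics/ and viewed, about 8 in all and at most 12, crops included, and the job is handed in when it is done.

Besides the shell and the picture viewer there is one more tool, called as name(argument=value, ...) on one line, values as JSON. drive_tool: Moves the arm, as the interface text tells. Shift numbers are shares of 0.025 m and turn numbers shares of 90 degrees, none past 1 either way. Its arguments: {"type":"object","properties":{"claw":{"type":"array","items":{"type":"number"}},"delta_pos":{"type":"array","items":{"type":"array","items":{"type":"number","minimum":-1,"maximum":1}}},"rotation":{"type":"array","items":{"type":"array","items":{"type":"number","minimum":-1,"maximum":1}}},"force":{"type":"number"}},"required":["claw","delta_pos","rotation"]}

```bash
mkdir -p pics
cat > h.py <<'E'
import numpy as np, cv2
from bench import robot, vision
def grab(n,f):
    m=vision.camera_model(n); im=vision.get_image(n); cv2.imwrite('pics/'+f,im[:,:,::-1]); return m,im
def ray(m,u,v):
    d=np.array([(u-m['cx'])/m['fx'],(v-m['cy'])/m['fy']]); s=d.copy()
    for _ in range(20): s=d/(1+m['k1']*(s@s))
    T=np.array(m['camera_from_world']); R=T[:3,:3]; return -R.T@T[:3,3], R.T@np.array([s[0],s[1],1])
def onz(m,u,v,z):
    c,d=ray(m,u,v); return (c+d*(z-c[2])/d[2])
E
python3 - <<'E'
from h import *
a,i=grab('top','top.png'); b,j=grab('scene','scene.png')
print(robot.get_obs())
for m in(a,b): print(ray(m,256,192))
E
```

```text
{'time': 0.1, 'joints': array([ 1.21302778e+00,  3.14156852e-01, -4.79989642e-02,  1.21017963e+00,
        8.00014881e-06,  1.57079389e+00]), 'dq': array([ 0.0025765 , -0.00248555,  0.00351558, -0.00064692, -0.00205809,
        0.00053623]), 'effort': array([ 7.28907817e-04, -5.40766418e+01,  3.40540910e+01,  1.11651517e-02,
       -3.66356460e-06,  1.06430321e-05]), 'eef_pos': array([0.20992553, 0.56151988, 0.23051113]), 'tcp_rot': array([ 2.58054042e+00,  1.79023501e+00, -1.99304055e-03]), 'force': array([-0.48818946, -0.95493718,  0.64826882]), 'wrist_torque': array([-0.00309236, -0.008268  , -0.03322082]), 'finger_gap': 0.08538514077111867}
(array([0.56066796, 0.00777295, 1.01358658]), array([ 0.03235077, -0.03145658, -0.99931103]))
(array([ 1.04116263, -0.09817385,  0.67943728]), array([-0.53472764,  0.14683138, -0.83217477]))
```

View pics/top.png

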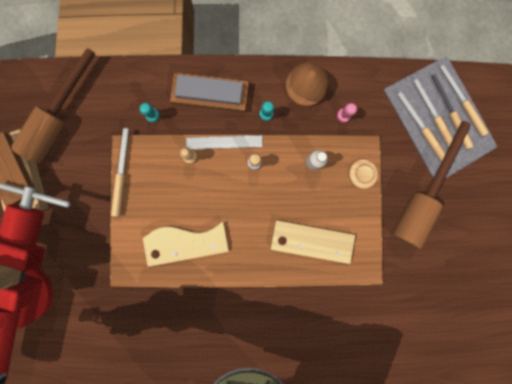

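View pics/scene.png

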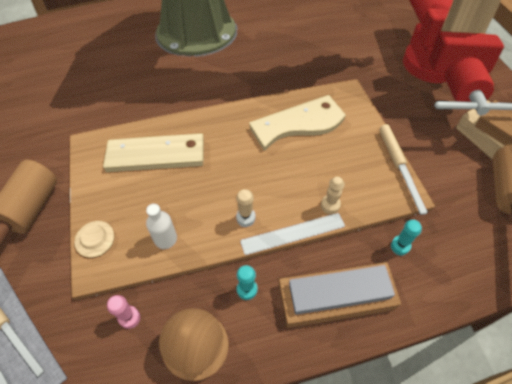

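```bash
cat > m.py <<'E'
from h import *
a=vision.camera_model('top'); im=cv2.imread('pics/top.png'); hsv=cv2.cvtColor(im,cv2.COLOR_BGR2HSV)
print(hsv[245,190],hsv[254,155],hsv[210,190],hsv[161,254],hsv[166,254])
roi=np.zeros(im.shape[:2],np.uint8); roi[215:272,135:236]=1
mask=((hsv[...,2]>150)&(hsv[...,1]<140)&(roi>0)).astype(np.uint8)
cs,h=cv2.findContours(mask,cv2.RETR_CCOMP,cv2.CHAIN_APPROX_NONE)
c=max(cs,key=cv2.contourArea)
W=np.array([onz(a,*p,.036)[:2] for p in c[:,0]])
cv2.imwrite('pics/m.png',cv2.resize(np.hstack([im[140:275,130:270],cv2.cvtColor(mask*255,cv2.COLOR_GRAY2BGR)[140:275,130:270]]),None,fx=2.8,fy=2.8,interpolation=cv2.INTER_CUBIC))
hole=np.argwhere((hsv[246:262,147:163,2]<130)); hc=hole.mean(0)[::-1]+[147,246]
H=onz(a,*hc,.036)[:2]
# back edge: iterate
cen=W.mean(0); th=0.1
for s in (1,):
    best=cv2.minAreaRect(W.astype(np.float32)*1000); print('rect',best)
ang=np.deg2rad(best[2]); 
cand=[ang+k*np.pi/2 for k in range(4)]
th=min(cand,key=lambda t:abs(np.arctan2(np.sin(t),np.cos(t)))); th=np.arctan2(np.sin(th),np.cos(th))
for _ in range(5):
    R=np.array([[np.cos(th),-np.sin(th)],[np.sin(th),np.cos(th)]]); L=(W-cen)@R
    ym,yM=L[:,1].min(),L[:,1].max()
    b=L[(L[:,0]<L[:,0].min()+.012)&(L[:,1]>ym+.015)&(L[:,1]<yM-.015)]
    vx,vy,x0,y0=cv2.fitLine(b.astype(np.float32),cv2.DIST_HUBER,0,.001,.001).ravel()
    th+=-np.arctan(vx/vy)
xb=np.median(b[:,0]); print('th',th,'len',yM-ym)
o_edges=cen+R@np.array([xb+.045,(ym+yM)/2]); o_hole=H-R@np.array([-.018,.080])
print('hole',hc,H,'origins',o_edges,o_hole)
# wave residual
o=o_edges; L=(W-o)@R*1000; f=L[(L[:,0]>10)&(abs(L[:,1])<100)]; r=f[:,0]-30-16*np.sin(2*np.pi*f[:,1]/200); print('wave resid',r.mean(),r.std())
E
python3 m.py
python3 - <<'E'
from h import *
im=cv2.imread('pics/top.png'); s=cv2.imread('pics/scene.png')
A=cv2.resize(im[140:185,170:335],None,fx=4.8,fy=4.8,interpolation=cv2.INTER_CUBIC)
B=cv2.resize(s[170:235,220:360],None,fx=5,fy=5,interpolation=cv2.INTER_CUBIC)
B=cv2.copyMakeBorder(B,0,0,0,A.shape[1]-B.shape[1],cv2.BORDER_CONSTANT); cv2.imwrite('pics/crop.png',np.vstack([A,B]))
E
```

```text
[ 22  89 237] [  9 145 100] [ 13 147 167] [ 19  97 236] [ 17  42 165]
rect ((466.6018371582031, 161.317138671875), (99.04960632324219, 217.21678161621094), 10.539711952209473)
th 0.18295481858718596 len 0.2172402299923309
hole [155.02631579 253.76315789] [0.43427019 0.23637439] origins [0.46386077 0.16077799] [0.46652466 0.1609844 ]
wave resid 4.776408832161582 1.3248933746836473
```

View pics/crop.png

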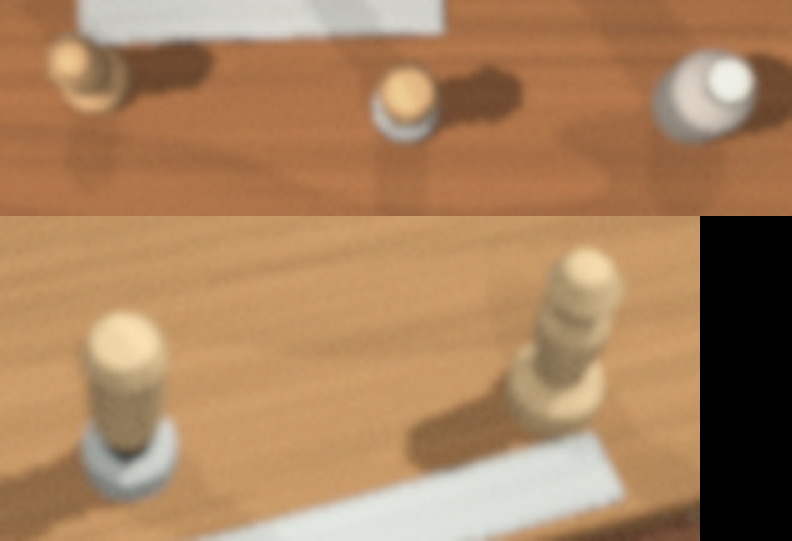

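View pics/m.png

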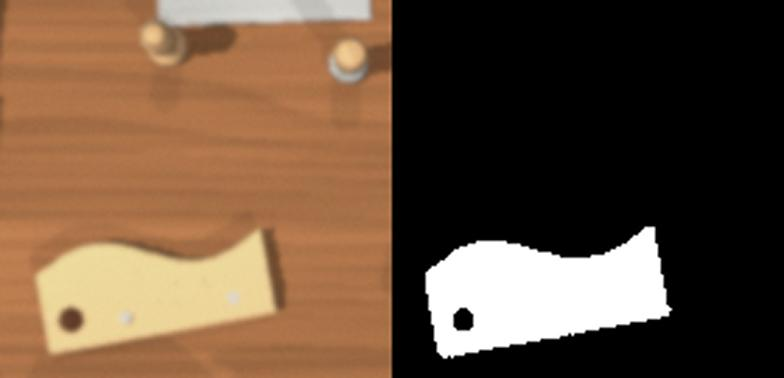

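```bash
sed -i 's/>150)&(hsv\[...,1\]<140)/>203)\&(hsv[...,1]<120)/' m.py; python3 m.py
python3 - <<'E'
from h import *
for n,pts in (('top',dict(tr=(254.3,159.6,.018+.086),trfoot=(254.3,163,.026),sp=(184.5,152.6,.108),spb=(189.6,159.3,.022))),('scene',dict(tr=(245.3,194.5,.104),trfoot=(245.9,218.5,.020+.0075),sp=(337.3,180.5,.108),spb=(331.2,206,.024),))):
    m=vision.camera_model(n)
    for k,(u,v,z) in pts.items(): print(n,k,onz(m,u,v,z).round(4))
print(vision.camera_model('top')['fx'])
E
```

```text
[ 22  89 237] [  9 145 100] [ 13 147 167] [ 19  97 236] [ 17  42 165]
rect ((466.37530517578125, 161.74989318847656), (90.85194396972656, 209.98631286621094), 10.152292251586914)
th 0.17739258481886674 len 0.20997877540788054
hole [155.02631579 253.76315789] [0.43427019 0.23637439] origins [0.46732365 0.16192089] [0.46610481 0.16080616]
wave resid -2.462398399121455 0.9577077571743168
top tr [ 0.6683 -0.017   0.104 ]
top trfoot [ 0.6685 -0.0191  0.026 ]
top sp [0.6848 0.1506 0.108 ]
top spb [0.6789 0.1506 0.022 ]
scene tr [ 0.6715 -0.0162  0.104 ]
scene trfoot [ 0.6759 -0.018   0.0275]
scene sp [0.6888 0.1502 0.108 ]
scene spb [0.6914 0.1518 0.024 ]
379.4715660842231
```

The tracer is at top (254,162) / scene (245,208), about (0.671,-0.018). The wavy template has its hole at top (155,254), which gives an origin near (0.466,0.161) and a yaw of about 0.178. The spindle is at top (188,155), about (0.687,0.151). The red vise is on the left, so I'll go up first and then across.

drive_tool(claw=[0,0,0,0,0], delta_pos=[[0,-0.5,1],[0,-0.5,1],[0,-0.5,1],[0.6,-1,0],[0.6,-1,0]], rotation=[[0,0,0],[0,0,0],[0,0,0],[0,0,0],[0,0,0]])

```text
time: 0.52
eef_pos: [0.2402, 0.4749, 0.3077]
tcp_rot: [-2.578, -1.793, -0.004]
force: [1.0, -0.6, -1.0]
finger_gap: 0.0857
```

drive_tool(claw=[0,0,0,0,0], delta_pos=[[0.6,-1,0],[0.6,-1,0],[0.6,-1,0],[0.6,-1,0],[0.6,-1,0]], rotation=[[0,0,0],[0,0,0],[0,0,0],[0,0,0],[0,0,0]])

```text
time: 0.93
eef_pos: [0.3154, 0.348, 0.306]
tcp_rot: [2.581, 1.791, -0.001]
force: [0.4, 0.7, -0.1]
finger_gap: 0.0857
```

drive_tool(claw=[0,0,0,0,0], delta_pos=[[0.8,-1,0],[0.8,-1,0],[0.8,-1,0],[0.8,-1,0],[0.8,-1,0]], rotation=[[0,0,0],[0,0,0],[0,0,0],[0,0,0],[0,0,0]])

```text
time: 1.35
eef_pos: [0.4156, 0.223, 0.3061]
tcp_rot: [-2.581, -1.791, 0.001]
force: [0.4, 0.4, -0.1]
finger_gap: 0.0856
```

drive_tool(claw=[0,0,0,0,0], delta_pos=[[1,-1,0],[1,-1,0],[1,-1,0],[1,-1,0],[1,-1,0]], rotation=[[0,0,0],[0,0,0],[0,0,0],[0,0,0],[0,0,0]])

```text
time: 1.77
eef_pos: [0.5409, 0.0979, 0.306]
tcp_rot: [-2.581, -1.79, 0.001]
force: [0.6, 0.7, 0.3]
finger_gap: 0.0855
```

drive_tool(claw=[0,0,0,0,0], delta_pos=[[0.9,-1,-0.8],[0.9,-1,-0.8],[0.9,-1,-0.8],[0.9,-1,-0.8],[0,0,0]], rotation=[[0,0,0],[0,0,0],[0,0,0],[0,0,0],[0,0,0]])

```text
time: 2.18
eef_pos: [0.6307, -0.005, 0.2204]
tcp_rot: [-2.584, -1.784, 0.01]
force: [-1.8, 1.2, -0.8]
finger_gap: 0.0854
```

Run:
```python
from h import *
o=robot.get_obs(); m,i=grab('wrist','w1.png'); print(o['eef_pos'],o['joints'].round(2))
hsv=cv2.cvtColor(i,cv2.COLOR_RGB2HSV)
import pickle; pickle.dump(m,open('w1.pkl','wb'))
```

```text
[ 0.63072138 -0.00499078  0.22037094] [-0.01  0.38  0.02  1.22 -0.    0.36]
```

View pics/w1.png

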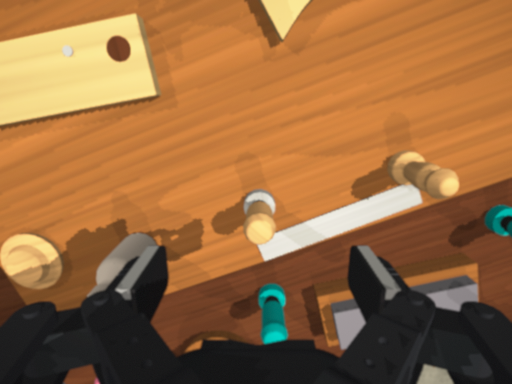

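The tracer head is at (260,232) and its foot at (259,199). The spindle base is at (406,166).

Run:
```python
from h import *
import pickle; m=pickle.load(open('w1.pkl','rb'))
for k,(u,v,z) in dict(top=(260,232,.105),foot=(259.5,201,.0255),corner=(282,38,.036)).items(): print(k,onz(m,u,v,z).round(4))
c=np.cos(.178);s=np.sin(.178);x=30+16*np.sin(2*np.pi*-105/200);print(np.array([.466,.161])+np.array([c*x+s*105,s*x-c*105])/1000)
```

```text
top [ 0.6697 -0.0204  0.105 ]
foot [ 0.6662 -0.0195  0.0255]
corner [0.5158 0.0604 0.036 ]
[0.51658086 0.06341404]
```

drive_tool(claw=[0,0,0,0,0], delta_pos=[[0.8,-0.3,0],[0.75,-0.25,-0.2],[0,0,-0.8],[0,0,-0.8],[0,0,0]], rotation=[[0,0,0],[0,0,0],[0,0,0],[0,0,0],[0,0,0]])

```text
time: 2.65
eef_pos: [0.6663, -0.0134, 0.1777]
tcp_rot: [-2.578, -1.789, 0.007]
force: [-0.9, 0.4, -0.9]
finger_gap: 0.0855
```

drive_tool(claw=[0,0,0], delta_pos=[[0,0,0],[0,0,0],[0,0,0]], rotation=[[0,0,0],[0,0,0],[0,0,0]])

```text
time: 2.9
eef_pos: [0.6695, -0.0138, 0.1833]
tcp_rot: [2.58, 1.791, 0.003]
force: [-0.1, 0.3, 0.4]
finger_gap: 0.0851
```

drive_tool(claw=[0,0,0,0,0], delta_pos=[[0,-0.2,-0.8],[0,0,-1],[0,0,-1],[0,0,-1],[0,0,-0.8]], rotation=[[0,0,0],[0,0,0],[0,0,0],[0,0,0],[0,0,0]], force=40)

```text
time: 3.32
eef_pos: [0.6691, -0.0191, 0.0662]
tcp_rot: [2.581, 1.79, 0.001]
force: [-0.4, -0.0, -1.1]
finger_gap: 0.0853
```

drive_tool(claw=[0,0,0,0.3,0.5], delta_pos=[[0,0,-0.6],[0,0,0],[0,0,0],[0,0,0],[0,0,0]], rotation=[[0,0,0],[0,0,0],[0,0,0],[0,0,0],[0,0,0]])

```text
time: 3.73
eef_pos: [0.6705, -0.0192, 0.0535]
tcp_rot: [2.58, 1.79, 0.004]
force: [0.6, -0.7, 0.1]
finger_gap: 0.064
```

drive_tool(claw=[0.7,0.9,1,1,1], delta_pos=[[0,0,0],[0,0,0],[0,0,0],[0,0,0],[0,0,0]], rotation=[[0,0,0],[0,0,0],[0,0,0],[0,0,0],[0,0,0]])

```text
time: 4.15
eef_pos: [0.6697, -0.0193, 0.0523]
tcp_rot: [2.58, 1.79, 0.002]
force: [-0.7, 0.4, 5.8]
finger_gap: 0.0276
```

drive_tool(claw=[1,1,1,1,1], delta_pos=[[0,0,0],[0,0,0],[0,0,0],[0,0,0],[0,0,0]], rotation=[[0,0,0],[0,0,0],[0,0,0],[0,0,0],[0,0,0]])

```text
time: 4.57
eef_pos: [0.6698, -0.0193, 0.0523]
tcp_rot: [2.58, 1.79, 0.002]
force: [-1.0, 0.5, 6.0]
finger_gap: 0.027
```

drive_tool(claw=[1,1,1,1,1], delta_pos=[[0,0,0.6],[0,0,0.6],[-0.4,0.7,0],[-0.4,0.7,0],[-0.5,0.9,0]], rotation=[[0,0,0],[0,0,0],[0,0,0],[0,0,0],[0,0,0]])

```text
time: 4.98
eef_pos: [0.6358, 0.0377, 0.0807]
tcp_rot: [2.583, 1.788, -0.002]
force: [0.8, -0.9, -3.7]
finger_gap: 0.0269
```

```bash
cat > path.py <<'E'
import numpy as np
O=np.array([.466,.161]); TH=.178; R=np.array([[np.cos(TH),-np.sin(TH)],[np.sin(TH),np.cos(TH)]])
def P(y,off):  # y mm contact, off mm from edge -> world
    k=2*np.pi/200; x=30+16*np.sin(k*y); n=np.array([1,-16*k*np.cos(k*y)]); n/=np.linalg.norm(n)
    return O+R@(np.array([x,y])+off*n)/1000
if __name__=='__main__':
    print(P(101,32),P(101,13))
    ys=np.linspace(101,-101,40); p=np.array([P(y,13) for y in ys]); print(np.diff(p,axis=0).__truediv__(.025).round(2).tolist()); print(p[::5].round(4))
E
python3 path.py; python3 -c "
from h import *;print(robot.get_obs()['eef_pos'],robot.get_obs()['force'])"
```

```text
[0.5027468  0.28482883] [0.4875476  0.27342777]
[[0.14, -0.19], [0.14, -0.19], [0.14, -0.2], [0.13, -0.2], [0.13, -0.21], [0.12, -0.22], [0.1, -0.23], [0.09, -0.23], [0.07, -0.24], [0.05, -0.24], [0.03, -0.25], [0.01, -0.25], [-0.01, -0.25], [-0.02, -0.25], [-0.04, -0.24], [-0.05, -0.24], [-0.06, -0.24], [-0.06, -0.23], [-0.07, -0.23], [-0.07, -0.22], [-0.06, -0.22], [-0.06, -0.21], [-0.05, -0.2], [-0.04, -0.2], [-0.03, -0.19], [-0.02, -0.18], [-0.01, -0.17], [0.01, -0.17], [0.02, -0.16], [0.03, -0.16], [0.05, -0.16], [0.06, -0.16], [0.08, -0.16], [0.09, -0.17], [0.1, -0.17], [0.11, -0.17], [0.12, -0.18], [0.13, -0.18], [0.14, -0.18]]
[[0.4875 0.2734]
 [0.5046 0.2487]
 [0.5154 0.2197]
 [0.5147 0.1888]
 [0.5072 0.1599]
 [0.5012 0.1344]
 [0.5022 0.1132]
 [0.5116 0.0926]]
[0.63582469 0.03772413 0.08066482] [ 0.80791494 -0.91150042 -3.67406562]
```

drive_tool(claw=[1,1,1,1,1], delta_pos=[[-0.5,1,0],[-0.5,1,0],[-0.5,1,0],[-0.5,1,0],[-0.5,1,0]], rotation=[[0,0,0],[0,0,0],[0,0,0],[0,0,0],[0,0,0]])

```text
time: 5.4
eef_pos: [0.5722, 0.164, 0.0804]
tcp_rot: [-2.581, -1.79, 0.003]
force: [0.4, 0.6, -3.4]
finger_gap: 0.0271
```

drive_tool(claw=[1,1,1,1,1], delta_pos=[[-0.5,1,0],[-0.5,1,0],[-0.5,0.9,0],[-0.5,0.9,0],[-0.5,0.9,0]], rotation=[[0,0,0],[0,0,0],[0,0,0],[0,0,0],[0,0,0]])

```text
time: 5.82
eef_pos: [0.5098, 0.2814, 0.0805]
tcp_rot: [-2.581, -1.791, 0.003]
force: [0.5, -0.4, -2.5]
finger_gap: 0.0278
```

drive_tool(claw=[1,1,1,1], delta_pos=[[0,0,0],[0,0,0],[0,0,0],[0,0,0]], rotation=[[0,0,0],[0,0,0],[0,0,0],[0,0,0]])

```text
time: 6.15
eef_pos: [0.5114, 0.2799, 0.0809]
tcp_rot: [2.582, 1.789, -0.001]
force: [0.1, 0.4, -3.1]
finger_gap: 0.0273
```

Run:
```python
from h import *
o=robot.get_obs(); print(o['eef_pos'],o['force'])
m,i=grab('scene','s2.png'); w,j=grab('wrist','w2.png')
A=cv2.resize(cv2.imread('pics/s2.png')[40:190,230:430],(800,600),interpolation=cv2.INTER_CUBIC); cv2.imwrite('pics/s2c.png',A)
```

```text
[0.51143492 0.2798667  0.08089594] [ 0.13383348  0.44039458 -3.12359837]
```

View pics/s2c.png

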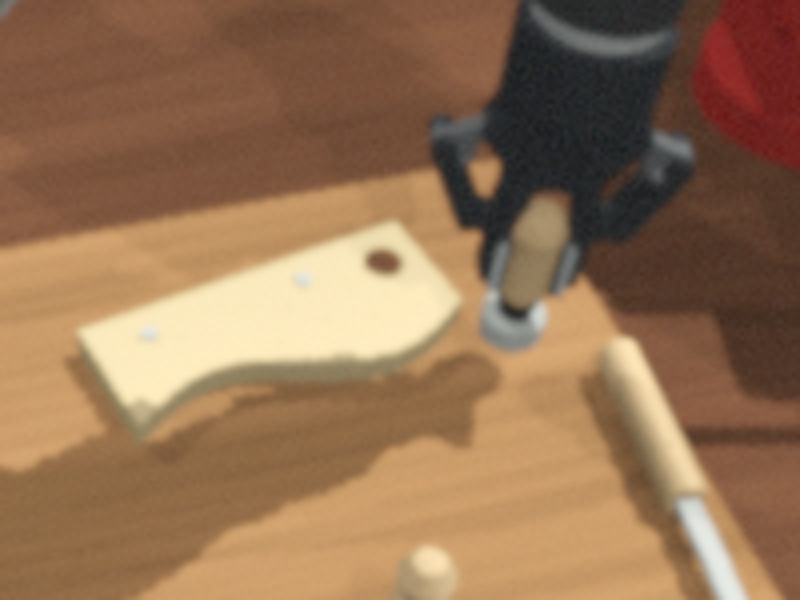

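The crop shows the tracer held upright with its foot disc at crop (514,318), just off the template's +y front corner at (460,297). The -y front corner is at (138,425).

Run:
```python
from h import *
from path import P,R
m=vision.camera_model('scene')
for k,(u,v,z) in dict(foot=(514,318,.054),cpy=(461,298,.036),cmy=(138,424,.036),hole=(383,261,.036)).items(): print(k,onz(m,230+u/4,40+v/4,z).round(4))
print(P(105,0),P(-105,0),[.466,.161]+R@np.array([-.018,.08]))
```

```text
foot [0.5131 0.2832 0.054 ]
cpy [0.4753 0.2707 0.036 ]
cmy [0.5181 0.0644 0.036 ]
hole [0.4354 0.2379 0.036 ]
[0.47447113 0.26920965] [0.51658086 0.06341404] [0.43411948 0.23654888]
```

drive_tool(claw=[1,1,1,1,1], delta_pos=[[-0.35,0.2,-0.4],[0,0,-0.5],[0,0,-0.2],[0,0,0],[0,0,0]], rotation=[[0,0,0],[0,0,0],[0,0,0],[0,0,0],[0,0,0]])

```text
time: 6.67
eef_pos: [0.503, 0.2853, 0.0539]
tcp_rot: [2.582, 1.79, -0.0]
force: [0.1, 0.4, -3.4]
finger_gap: 0.0273
```

drive_tool(claw=[1,1,1], delta_pos=[[0,0,0],[0,0,0],[0,0,0]], rotation=[[0,0,0],[0,0,0],[0,0,0]])

```text
time: 6.92
eef_pos: [0.5029, 0.2857, 0.0541]
tcp_rot: [2.581, 1.79, 0.001]
force: [0.5, -0.2, -2.6]
finger_gap: 0.0275
```

drive_tool(claw=[1,1,1,1,1], delta_pos=[[-0.16,-0.13,-0.03],[-0.16,-0.13,0],[-0.16,-0.12,0],[-0.15,-0.12,0],[0,0,0]], rotation=[[0,0,0],[0,0,0],[0,0,0],[0,0,0],[0,0,0]])

```text
time: 7.33
eef_pos: [0.486, 0.2727, 0.0531]
tcp_rot: [-2.581, -1.79, 0.001]
force: [0.7, 0.2, -3.7]
finger_gap: 0.0274
```

drive_tool(claw=[1,1,1], delta_pos=[[0,0,0],[0,0,0],[0,0,0]], rotation=[[0,0,0],[0,0,0],[0,0,0]])

```text
time: 7.58
eef_pos: [0.4873, 0.2735, 0.0532]
tcp_rot: [2.581, 1.791, 0.001]
force: [-0.1, 0.5, -2.4]
finger_gap: 0.0275
```

Run:
```python
from h import *
o=robot.get_obs(); print(o['eef_pos'],o['force'],o['wrist_torque'])
m,i=grab('scene','s3.png')
A=cv2.resize(i[60:150,260:380,::-1],(800,600),interpolation=cv2.INTER_CUBIC); cv2.imwrite('pics/s3c.png',A)
```

```text
[0.48725472 0.27350262 0.05323705] [-0.14911637  0.46625283 -2.39211802] [ 0.14111059 -0.19814175  0.01795888]
```

View pics/s3c.png

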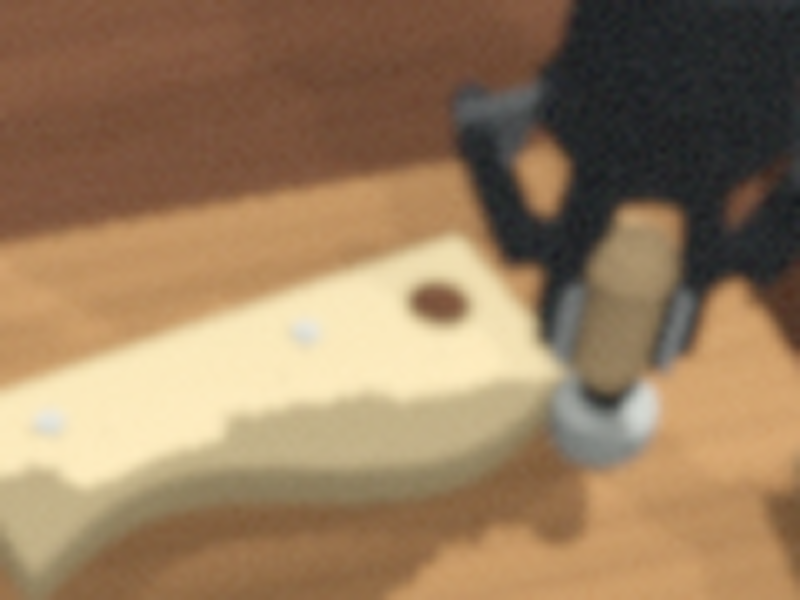

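The foot is at crop (605,423), touching the edge at the hole end, with the handle shifted slightly toward the template.

Run:
```python
from h import *
from path import *
m=vision.camera_model('scene'); p=onz(m,260+605/6.667,60+423/6.667,.0265)[:2]-[.0012,.0013]
print(p,((p-O)@R)*1000, 'expect',((P(101,18)-O)@R)*1000)
```

```text
[0.49570315 0.27585073] [ 49.56947517 107.77677993] expect [ 45.58160298 109.08079887]
```

Run:
```python
from path import *
p=np.array([[.48725,.2735]]+[P(y,14) for y in np.linspace(101,-104,41)[1:]])
d=np.zeros((40,2)); c=p[0].copy()
for i in range(40):
    d[i]=((p[i+1]-c)/.025).round(2); c+=d[i]*.025
for i in range(0,40,5): print([[float(a),float(b),0] for a,b in d[i:i+5]],p[i+5].round(4))
```

```text
[[0.18, -0.16, 0], [0.14, -0.19, 0], [0.14, -0.2, 0], [0.14, -0.2, 0], [0.12, -0.21, 0]] [0.5053 0.2495]
[[0.12, -0.22, 0], [0.1, -0.22, 0], [0.09, -0.24, 0], [0.08, -0.23, 0], [0.05, -0.25, 0]] [0.5163 0.2205]
[[0.03, -0.25, 0], [0.02, -0.25, 0], [-0.01, -0.24, 0], [-0.02, -0.25, 0], [-0.04, -0.25, 0]] [0.5159 0.1896]
[[-0.04, -0.24, 0], [-0.06, -0.23, 0], [-0.06, -0.23, 0], [-0.07, -0.23, 0], [-0.06, -0.22, 0]] [0.5085 0.1607]
[[-0.06, -0.22, 0], [-0.06, -0.21, 0], [-0.05, -0.2, 0], [-0.04, -0.19, 0], [-0.04, -0.19, 0]] [0.5023 0.1355]
[[-0.02, -0.18, 0], [-0.01, -0.17, 0], [0.01, -0.17, 0], [0.01, -0.16, 0], [0.03, -0.15, 0]] [0.5028 0.1146]
[[0.05, -0.16, 0], [0.05, -0.16, 0], [0.07, -0.16, 0], [0.08, -0.16, 0], [0.1, -0.16, 0]] [0.5114 0.0947]
[[0.11, -0.17, 0], [0.11, -0.17, 0], [0.13, -0.18, 0], [0.14, -0.18, 0], [0.14, -0.18, 0]] [0.5271 0.0727]
```

drive_tool(claw=[1,1,1,1,1], delta_pos=[[0.18,-0.16,0],[0.14,-0.19,0],[0.14,-0.2,0],[0.14,-0.2,0],[0.12,-0.21,0]], rotation=[[0,0,0],[0,0,0],[0,0,0],[0,0,0],[0,0,0]])

```text
time: 8.05
eef_pos: [0.5054, 0.2485, 0.053]
tcp_rot: [2.582, 1.79, -0.0]
force: [0.4, 0.8, -2.9]
finger_gap: 0.0276
```

drive_tool(claw=[1,1,1,1,1], delta_pos=[[0.12,-0.22,0],[0.1,-0.22,0],[0.09,-0.24,0],[0.08,-0.23,0],[0.05,-0.25,0]], rotation=[[0,0,0],[0,0,0],[0,0,0],[0,0,0],[0,0,0]])

```text
time: 8.47
eef_pos: [0.5162, 0.2196, 0.0531]
tcp_rot: [2.581, 1.79, 0.0]
force: [0.8, 0.8, -2.6]
finger_gap: 0.0275
```

drive_tool(claw=[1,1,1,1,1], delta_pos=[[0.03,-0.25,0],[0.02,-0.25,0],[-0.01,-0.24,0],[-0.02,-0.25,0],[-0.04,-0.25,0]], rotation=[[0,0,0],[0,0,0],[0,0,0],[0,0,0],[0,0,0]])

```text
time: 8.88
eef_pos: [0.5153, 0.1886, 0.0531]
tcp_rot: [2.581, 1.791, 0.0]
force: [0.7, -0.2, -3.1]
finger_gap: 0.0277
```

Run:
```python
from h import *
o=robot.get_obs(); print(o['eef_pos'],o['force'],o['wrist_torque'])
m,i=grab('scene','s4.png')
A=cv2.resize(i[75:165,250:370,::-1],(800,600),interpolation=cv2.INTER_CUBIC); cv2.imwrite('pics/s4c.png',A)
```

```text
[0.51533254 0.18860634 0.05310087] [ 0.65423809 -0.20093779 -3.09425725] [ 0.07662024 -0.1988858   0.06570297]
```

View pics/s4c.png

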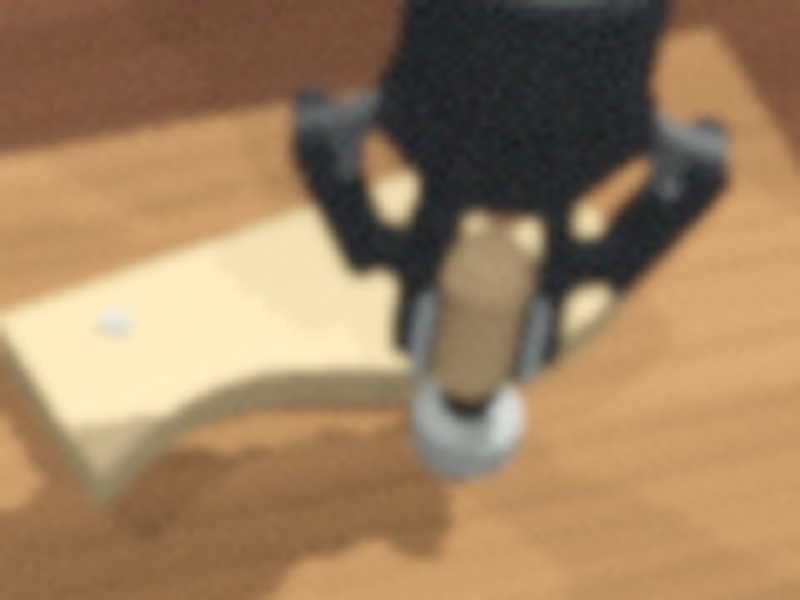

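The foot is at crop (467,427), against the edge past the crest.

Run:
```python
from h import *
from path import *
m=vision.camera_model('scene'); p=onz(m,250+467/6.667,75+427/6.667,.0265)[:2]-[.0012,.0013]
print(p,p-[.5153,.1886])
ys=np.linspace(-105,105,500);E=np.array([P(y,0) for y in ys]);print(np.linalg.norm(E-p,axis=1).min())
```

```text
[0.5221225  0.18999569] [0.0068225  0.00139569]
0.020100456079443756
```

Deflection is about 5–7 mm into the edge, so I'll continue.

drive_tool(claw=[1,1,1,1,1], delta_pos=[[-0.04,-0.24,0],[-0.06,-0.23,0],[-0.06,-0.23,0],[-0.07,-0.23,0],[-0.06,-0.22,0]], rotation=[[0,0,0],[0,0,0],[0,0,0],[0,0,0],[0,0,0]])

```text
time: 9.35
eef_pos: [0.5079, 0.1599, 0.0531]
tcp_rot: [2.581, 1.791, -0.0]
force: [0.9, -0.2, -1.7]
finger_gap: 0.0272
```

drive_tool(claw=[1,1,1,1,1], delta_pos=[[-0.06,-0.22,0],[-0.06,-0.21,0],[-0.05,-0.2,0],[-0.04,-0.19,0],[-0.04,-0.19,0]], rotation=[[0,0,0],[0,0,0],[0,0,0],[0,0,0],[0,0,0]])

```text
time: 9.77
eef_pos: [0.5018, 0.1348, 0.0531]
tcp_rot: [-2.581, -1.791, -0.0]
force: [0.8, -0.3, -3.3]
finger_gap: 0.0277
```

drive_tool(claw=[1,1,1,1,1], delta_pos=[[-0.02,-0.18,0],[-0.01,-0.17,0],[0.01,-0.17,0],[0.01,-0.16,0],[0.03,-0.15,0]], rotation=[[0,0,0],[0,0,0],[0,0,0],[0,0,0],[0,0,0]])

```text
time: 10.18
eef_pos: [0.5024, 0.1142, 0.0531]
tcp_rot: [-2.581, -1.791, 0.0]
force: [-0.5, 0.9, -2.8]
finger_gap: 0.0273
```

drive_tool(claw=[1,1,1,1,1], delta_pos=[[0.05,-0.16,0],[0.05,-0.16,0],[0.07,-0.16,0],[0.08,-0.16,0],[0.1,-0.16,0]], rotation=[[0,0,0],[0,0,0],[0,0,0],[0,0,0],[0,0,0]])

```text
time: 10.6
eef_pos: [0.5113, 0.0942, 0.053]
tcp_rot: [-2.581, -1.791, 0.0]
force: [1.4, 0.8, -3.5]
finger_gap: 0.0272
```

drive_tool(claw=[1,1,1,1,1], delta_pos=[[0.11,-0.17,0],[0.11,-0.17,0],[0.13,-0.18,0],[0.14,-0.18,0],[0.14,-0.18,0]], rotation=[[0,0,0],[0,0,0],[0,0,0],[0,0,0],[0,0,0]])

```text
time: 11.02
eef_pos: [0.5272, 0.072, 0.053]
tcp_rot: [-2.581, -1.791, 0.0]
force: [1.3, -0.5, -3.2]
finger_gap: 0.0268
```

drive_tool(claw=[1,1,1], delta_pos=[[0,0,0],[0,0,0],[0,0,0]], rotation=[[0,0,0],[0,0,0],[0,0,0]])

```text
time: 11.27
eef_pos: [0.5269, 0.0724, 0.053]
tcp_rot: [2.581, 1.79, -0.0]
force: [1.8, -0.4, -2.4]
finger_gap: 0.0274
```

Run:
```python
from h import *
from path import *
o=robot.get_obs(); print(o['eef_pos'],o['force'],(o['eef_pos'][:2]-O)@R*1000)
m,i=grab('scene','s5.png')
A=cv2.resize(i[100:190,220:340,::-1],(800,600),interpolation=cv2.INTER_CUBIC); cv2.imwrite('pics/s5c.png',A)
```

```text
[0.52690872 0.07241653 0.05304364] [ 1.82369697 -0.42986482 -2.39145533] [ 44.26162818 -97.9684278 ]
```

View pics/s5c.png

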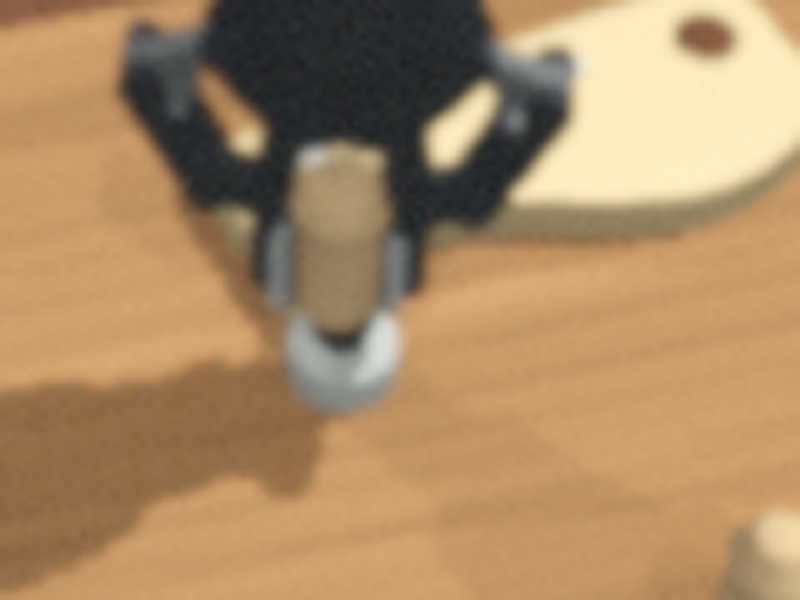

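The foot is at crop (343,362), pressed on the edge at the far end, and the spindle is undisturbed at lower right. Next I'll relax the neck outward, lower it, then release.

drive_tool(claw=[1,1,1,1,1], delta_pos=[[0.09,0.07,0],[0.09,0.06,0],[0,0,-0.02],[0,0,0],[0,0,0]], rotation=[[0,0,0],[0,0,0],[0,0,0],[0,0,0],[0,0,0]])

```text
time: 11.73
eef_pos: [0.5312, 0.0759, 0.0525]
tcp_rot: [-2.581, -1.791, 0.0]
force: [-0.0, -0.5, -1.6]
finger_gap: 0.0274
```

drive_tool(claw=[1,1,1], delta_pos=[[0,0,-0.02],[0,0,0],[0,0,0]], rotation=[[0,0,0],[0,0,0],[0,0,0]])

```text
time: 11.98
eef_pos: [0.5317, 0.0758, 0.0524]
tcp_rot: [2.581, 1.79, 0.001]
force: [-0.3, 0.3, 1.3]
finger_gap: 0.0275
```

drive_tool(claw=[0.6,0.55,0.5,0.45,0.4], delta_pos=[[0,0,0],[0,0,0],[0,0,0],[0,0,0],[0,0,0]], rotation=[[0,0,0],[0,0,0],[0,0,0],[0,0,0],[0,0,0]])

```text
time: 12.4
eef_pos: [0.5313, 0.0757, 0.052]
tcp_rot: [-2.581, -1.791, 0.0]
force: [0.6, -0.3, -0.4]
finger_gap: 0.0513
```

drive_tool(claw=[0.3,0.2,0.1,0,0], delta_pos=[[0,0,0],[0,0,0],[0,0,0],[0,0,0],[0,0,0]], rotation=[[0,0,0],[0,0,0],[0,0,0],[0,0,0],[0,0,0]])

```text
time: 12.82
eef_pos: [0.5314, 0.0758, 0.0521]
tcp_rot: [2.581, 1.791, 0.0]
force: [0.1, 0.5, 0.0]
finger_gap: 0.0852
```

drive_tool(claw=[0,0,0,0,0], delta_pos=[[0,0,0.3],[0,0,0.6],[0,0,0.8],[0,0,1],[0,0,1]], rotation=[[0,0,0],[0,0,0],[0,0,0],[0,0,0],[0,0,0]])

```text
time: 13.23
eef_pos: [0.5309, 0.0757, 0.1458]
tcp_rot: [-2.581, -1.791, 0.001]
force: [1.2, -0.3, 0.5]
finger_gap: 0.0853
```

drive_tool(claw=[0,0,0,0,0], delta_pos=[[0,0,1],[0,0,1],[0,0,1],[0,0,1],[0,0,0]], rotation=[[0,0,0],[0,0,0],[0,0,0],[0,0,0],[0,0,0]])

```text
time: 13.65
eef_pos: [0.5339, 0.0761, 0.2504]
tcp_rot: [2.578, 1.789, 0.011]
force: [0.2, 0.3, 0.0]
finger_gap: 0.0852
```

Run:
```python
from h import *
o=robot.get_obs(); print(o['eef_pos'],o['force'])
m,i=grab('scene','s6.png')
A=cv2.resize(i[90:240,180:380,::-1],(800,600),interpolation=cv2.INTER_CUBIC); cv2.imwrite('pics/s6c.png',A)
```

```text
[0.53393024 0.07611803 0.25041823] [0.20587401 0.25192843 0.01276753]
```

View pics/s6c.png

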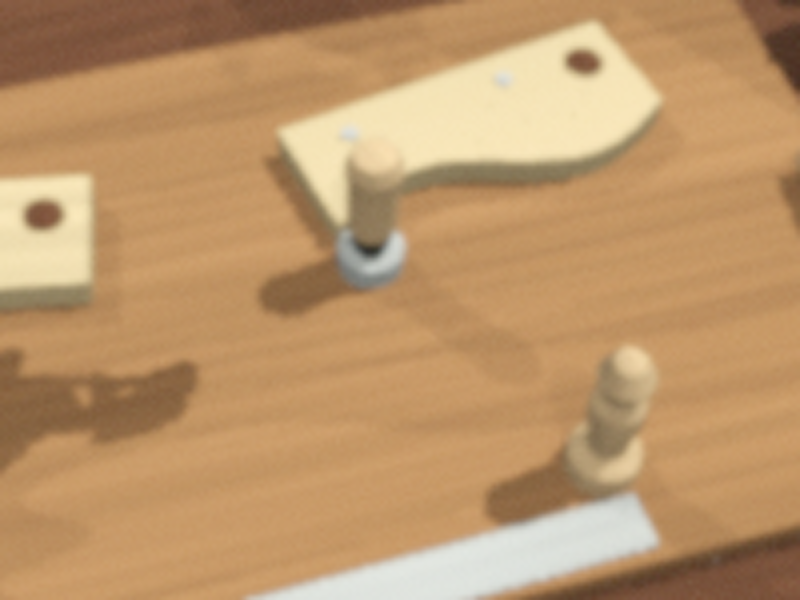

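The tracer stands upright at crop (370,255), beside the edge at the -y end. The spindle is unmoved and upright at crop (605,455), which is pixel (331,204), and nothing is touching the robot.

```bash
python3 -c "
from h import *
print(robot.finish_job())"
```

```text
the job is handed in; nothing more can be done
None
```

I gripped the tracer by its handle and pressed its steel foot against the wavy edge at the hole end. I ran it along the edge to the far end with the foot about 1 mm above the panel. There I relaxed the neck, set the tracer down, released it and lifted clear, and the job was handed in at about 14 s.

- **Contact:** pictures at the start and mid-way showed the neck bent about 5–7 mm into the edge. Force readings at the wrist were too noisy to confirm contact on their own, and I saw no picture between mid-way and the end.
- **Positions:** foot positions from the scene camera disagreed with the template fit by about 2 mm (4 mm at the start), consistent with the calibration. I put the end of the run within a few millimetres of the template's end.
- **Last check:** the final picture shows the tracer upright on the panel beside the edge at the far end. The spindle is standing where it was, and the gripper is clear with the wrist force near zero.

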